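Put the reloaded label printer back into service

TASK

The label printer has just been given a new roll: with closed fingers push its lid down until it clicks fully shut, then switch the printer on by pressing down the left end of its rocker switch, and last press the large oval feed key fully down, keep it down for two seconds so that the printer measures the new labels, and let it come back up. Do the steps in this order; only push, do not lift the lid or anything else, do not press the two small round keys, and leave the things lying on the table where they are.

Things in the scene. Friction and masses are not known exactly. Their poses are not given: they have to be found in the camera images.
- printer: Fixed desktop label printer, grey, white lid; 176 deep, 180 wide, 125 mm high shut. Origin: centre of its underside, on the table; x from front to back, y to its left as you face its front, z up. Control deck: level step along the front, x -88 to -26 mm, 80 mm high. On it, black, at x = -57: rocker (y +56), two round keys (13 mm wide, 84 mm high, y +12, -12), oval feed key (y -56).
- lid (a joint): Lid angle, rad: 0 = fully shut; starts 0.45 to 0.85 open. Hinged along the back, the front edge swings up; stays where left (stiff hinge, 2 to 3 N near the front edge). At about 0.12 it meets a sprung roller catch: about 7 N in all, pressed down near the front edge, snaps it past; then it goes to 0 and stays shut.
- lid_press (a point): Point on the lid's outer top, on the ribs near its front edge, midway across: push here. It turns with the lid about lid_hinge; lid shut, it lies 80 mm in front of the hinge line and 43 mm above it (125 mm above the table). The top is flat, 180 mm wide; a bevel begins 9 mm in front of this point, the lid ends 26 mm in front.
- lid_hinge (a point): Middle of the lid's hinge line at the back of the printer, 82 mm above the table; the line runs along the printer's y.
- rocker (a joint): Angle of the power rocker switch, rad: 0 = off (left end up, as at the start), 0.40 = on (left end pressed down). It snaps over past its middle (0.20) and stays; about 3 N on its left end.
- rocker_left_end (a point): Point on the face of the rocker, 12.5 mm left of its pivot: where to press, straight down. Off, it lies 90 mm above the table; on, about 85 mm. The rocker is 34 mm long across the printer (along y), 22 mm wide (along x); the deck around it is at 80 mm with a bezel 2.5 mm high.
- feed_key (a joint): Travel of the oval feed key, m: 0 = up, 0.004 = fully down. It springs back; 4.5 N holds it fully down.
- feed_key_top (a point): Centre of the top face of the oval feed key, 87 mm above the table when up; the key is 36 mm across the printer (along y) by 26 mm.
- round_key_left (a joint): Travel of the small round key nearer the rocker, m: 0 = up, 0.003 = down (2 N). Not to be pressed.
- round_key_right (a joint): Travel of the small round key nearer the feed key, m: 0 = up, 0.003 = down (2 N). Not to be pressed.
- cup: Bystander: small open metal sample cup with light crumbs, 72 mm across, 36 mm high, loose on the table to the right of the printer. Origin: centre of its underside.
- marker: Bystander: black and white marker pen, 127 mm long (along its y), 14 mm thick, lying loose on the table further right. Origin: under its middle, on the table.
- timer: Bystander: round wind-up kitchen timer, white base and red knob, 62 mm across, 48 mm high, loose on the table right of the printer. Origin: centre of its underside.

How it is judged:
By the outcome, as a careful person would: the job done as asked, in the order asked, and still so for the second after the job is handed in, with the robot touching nothing.
It also fails if it takes over 58 s, if anything falls off the work surface, if the arm or the gripper's body presses on something with over 40 N, if the wrist force passes 120 N, or if a joint passes its speed limit or range.

ROBOT

A 6-joint arm with a two-finger parallel gripper is mounted at the origin on a cart in front of the work surface, level with it; the furniture and walls round the work are solid. World frame = base frame: x ahead of the robot, y to its left, z up, the work surface at z = 0. Lengths are in m, angles in rad, forces in N, time in s.
With the tool pointing down it reaches from about 0.35 to 0.95 m from the base axis. Payload 17.4 kg.
Tool frame: the origin (TCP) lies at the very end of the fingers, on their centre line; the grasp point (between the pads) lies 19 mm behind it; z points along the fingers, x is the direction in which the jaws open and shut, and the axes are right-handed (so a half turn about z gives the same grasp; the last joint's range is limited). The gripper opens to 93 mm and grips with 3 to 60 N. Pads are 15 mm wide; open, the fingers measure 128 mm over their backs; the gripper's body (75 mm by 188 mm) begins 65 mm behind the grasp point.
Start: joints at [1.247, 0.116, 1.442, -0, 1.584, -0.038], TCP at [0.19, 0.648, 0.188] pointing down, gripper open.
Joint ranges: [-2.83, 2.83], [-0.83, 2.19], [0.07, 2.5], [-1.14, 4.28], [0.01, 3], [-2.97, 2.97]. Speed limits (rad/s): [1.89, 1.89, 2.22, 3.14, 3.14, 3.14].

INTERFACE

Orientations are given as a unit quaternion [w, x, y, z].
In Python, from rig import monitor, imaging, r gives the robot as it stands. The module is installed in compiled form; this text tells all that it offers.
- The arm moves only by the tool step_arm, never from a script. Its argument "plan" is a list of rows, each an object with "travel": the shift along the tool's x, y, z each as a share of 750 mm, from -1 to 1, a list of three; "angular": the turn, a rotation vector about the tool's x, y, z each as a share of pi rad, from -1 to 1, a list of three; "jaw": the closure, from -1 (fully open) to 1 (shut). In form: [{"travel": [tx, ty, tz], "angular": [ax, ay, az], "jaw": jaw}, ...]. A call has 1 to 10 rows; each row is the pose to reach, as a shift and turn from the pose commanded when the call began, along the tool's axes at that moment, turning the shorter way round; what a row does not reach only later rows make up. A row lasts 1/12 s, in which the tool goes at most 41.7 mm and 7.16 degrees, less where a joint would pass 70% of its speed; a pose out of reach is approached as far as the arm can. A call with a number of a shift or a turn outside -1 to 1 is refused whole. A call with a gripper value outside its range is refused whole. The fingers move at their own pace and stop on an object; the grip force is fixed at half the most. Time passes only in rows, so rows that repeat a pose let the fingers close. It gives the time, the measured TCP pose, the force and the opening at its end, in the units of the state.
- monitor.sense(): the state, without advancing time (a new reading comes with each control period).
- imaging.snapshot(name): name is "side" or "top" or "wrist"; returns (picture, depth): 480x640x3 uint8, red, green, blue; 480x640 float32, m along the optical axis (not along the pixel's ray), 0 where there is no reading.
- imaging.camera_info(name): a dict with "fovy" (degrees; the focal length in pixels is half the picture's height over the tangent of half this angle, whatever the lens; pixels are square), "cx", "cy" (the principal point, pixels), "xyz" and "rotation" of the camera in the world; the wrist camera has in their place "T_tool_cam" (4x4, takes a point from camera to tool coordinates, whose origin is the TCP and whose axes are the tool frame's). Camera axes: x right, y down, z forward; pixel columns grow to the right and rows downward; lengths in m; the calibration is good to about 2 mm. A picture is of the moment at which its call begins: read the wrist's pose just before it. camera_info takes no time and is no camera call.
- r.finish_job(): hands the job in, once; it reports no verdict.
The state is a dict: "time_s": time; "q": joint angles; "qvel": joint speeds; "joint_torque": joint torques, N m; "tcp_pos": TCP position; "eef_rot": TCP orientation; "ft_force": force on the tool from outside, world axes, zero at the start; "ft_torque": the same for the moment, N m; "width": finger opening in m.
Only numpy, scipy, OpenCV 4.12 (cv2) and the standard library are available. Lean on these libraries where they do the work, as an engineer would, in place of code of your own. Each camera call takes 0.05 s, during which the arm holds its last target.

## Working session

There is one attempt and no reset: what is moved stays moved. The work goes in short steps, Python scripts to look and compute and a tool call to move; the robot and the scene stay as the last step left them, time stands still between calls to the robot, and variables do not carry over. Pictures are saved under pics/ and viewed, and the job is handed in when it is done.

Besides the shell and the picture viewer there is one more tool, called after "Emit:" as name(argument=value, ...), one argument or row to a line, values as JSON. step_arm: Moves the arm, as the interface text tells. Its arguments: {"type":"object","properties":{"plan":{"type":"array","items":{"type":"object","properties":{"travel":{"type":"array","items":{"type":"number"}},"angular":{"type":"array","items":{"type":"number"}},"jaw":{"type":"number"}}}}},"required":["plan"]}

```bash
mkdir -p pics; python3 - <<'E'
from rig import monitor, imaging, r
import cv2,numpy as np
s=monitor.sense();print({k:np.round(v,4).tolist() for k,v in s.items()})
for n in ("side","top"):
    im,d=imaging.snapshot(n);cv2.imwrite(f"pics/{n}0.png",im[:,:,::-1]);np.save(f"{n}0.npy",d);print(n,imaging.camera_info(n))
print(imaging.camera_info("wrist"))
E
```

```text
{'time_s': 0.0, 'q': [1.2472, 0.1165, 1.4423, -0.0, 1.584, -0.0378], 'qvel': [0.0012, -0.0015, 0.0009, -0.0012, 0.0003, 0.0007], 'joint_torque': [0.0028, -72.1262, -62.2623, 0.0783, 0.0235, -0.0001], 'tcp_pos': [0.1902, 0.6474, 0.1875], 'eef_rot': [0.0003, 0.8006, 0.5992, -0.0005], 'ft_force': [-0.3146, 1.1859, -0.2464], 'ft_torque': [0.0074, -0.021, -0.0067], 'width': 0.0926}
side {'fovy': 48.77881502719019, 'cx': 323.1301412856679, 'cy': 242.5340775345372, 'xyz': array([ 0.06461298, -0.81646356,  0.52164386]), 'rotation': array([-0.52815363,  0.82279781, -0.17865762,  0.11017698])}
top {'fovy': 43.94590831042153, 'cx': 313.5944383784648, 'cy': 238.99824355293924, 'xyz': array([0.27143796, 0.03598948, 1.46130959]), 'rotation': array([-0.05265671,  0.71137076, -0.6987382 ,  0.05425714])}
{'fovy': 66.25541965852685, 'cx': 316.3506958383897, 'cy': 232.76833398876283, 'T_tool_cam': array([[ 9.99999776e-01,  3.08568408e-04,  5.93995248e-04,
         6.41813615e-04],
       [-4.72572513e-04,  9.53927460e-01,  3.00036962e-01,
        -8.40504452e-02],
       [-4.74046451e-04, -3.00037175e-01,  9.53927392e-01,
        -1.97548948e-01],
       [ 0.00000000e+00,  0.00000000e+00,  0.00000000e+00,
         1.00000000e+00]])}
```

View pics/top0.png

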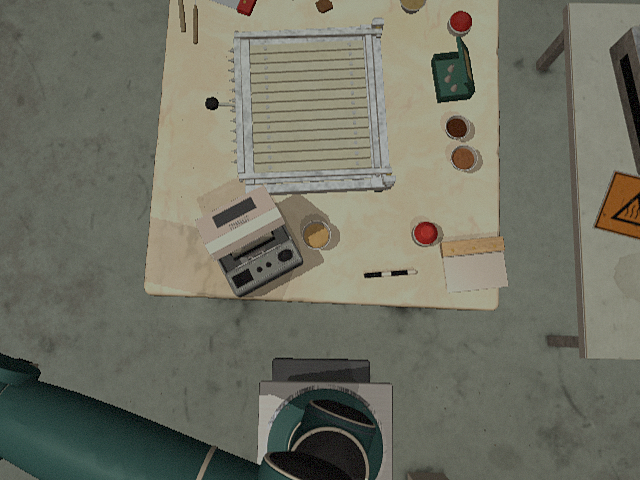

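View pics/side0.png

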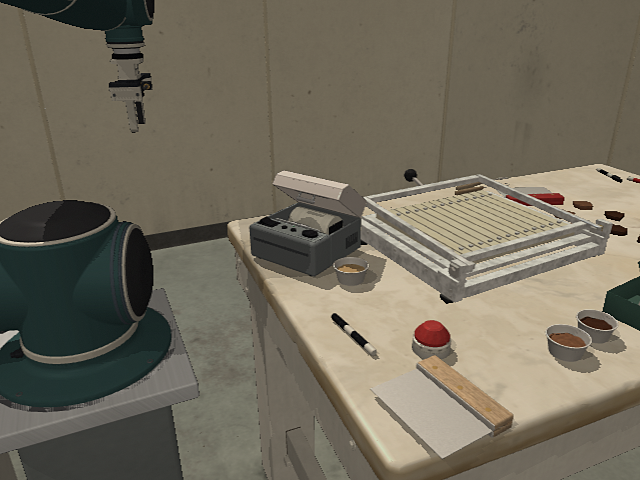

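The printer is in the top picture around (255,240), deck at (262,268) with rocker at about (243,278) and feed key at about (286,255). The lid is open. The cup is at (316,235), timer at (425,233), and marker at (390,273). Next I'll measure from depth.

```bash
cat > h.py <<'E'
import numpy as np,cv2
from scipy.spatial.transform import Rotation as R
def cloud(d,info,T=None):
    f=240/np.tan(np.radians(info['fovy'])/2)
    v,u=np.mgrid[0:480,0:640]
    p=np.stack([(u-info['cx'])/f*d,(v-info['cy'])/f*d,d],-1)
    if T is None:
        q=np.array(info['rotation']);Rm=R.from_quat(q,scalar_first=True).as_matrix() if q.size==4 else q
        t=np.array(info['xyz'])
    else: Rm=T[:3,:3];t=T[:3,3]
    return p@Rm.T+t
def wristT(s,info):
    T=np.eye(4);T[:3,:3]=R.from_quat(s['eef_rot'],scalar_first=True).as_matrix();T[:3,3]=s['tcp_pos']
    return T@info['T_tool_cam']
E
python3 - <<'E'
from rig import imaging
from h import *
d=np.load('top0.npy');im=cv2.imread('pics/top0.png');P=cloud(d,imaging.camera_info('top'))
for u,v in [(350,280),(243,278),(286,255),(262,267),(254,271),(274,283),(240,216),(240,250),(316,235),(425,233),(390,273)]: print(u,v,P[v,u].round(3))
m=np.zeros((480,640),bool);m[180:300,190:310]=1
deck=m&(abs(P[...,2]-.081)<.006)
pts=P[deck];print(len(pts))
c=im[170:310,180:350];cv2.imwrite('pics/topc.png',cv2.resize(c,None,fx=4.5,fy=4,interpolation=2)[:600,:800])
o=im.copy();o[deck]=(0,0,255);cv2.imwrite('pics/topd.png',cv2.resize(o[170:310,180:350],None,fx=4,fy=4))
E
```

```text
350 280 [ 0.394 -0.057 -0.001]
243 278 [0.387 0.197 0.083]
286 255 [0.442 0.098 0.086]
262 267 [0.414 0.154 0.078]
254 271 [0.404 0.172 0.08 ]
274 283 [0.383 0.13  0.004]
240 216 [0.52  0.2   0.154]
240 250 [0.455 0.208 0.068]
316 235 [0.271 0.036 1.461]
425 233 [ 0.506 -0.233  0.051]
390 273 [ 0.412 -0.154  0.01 ]
1920
```

View pics/topc.png

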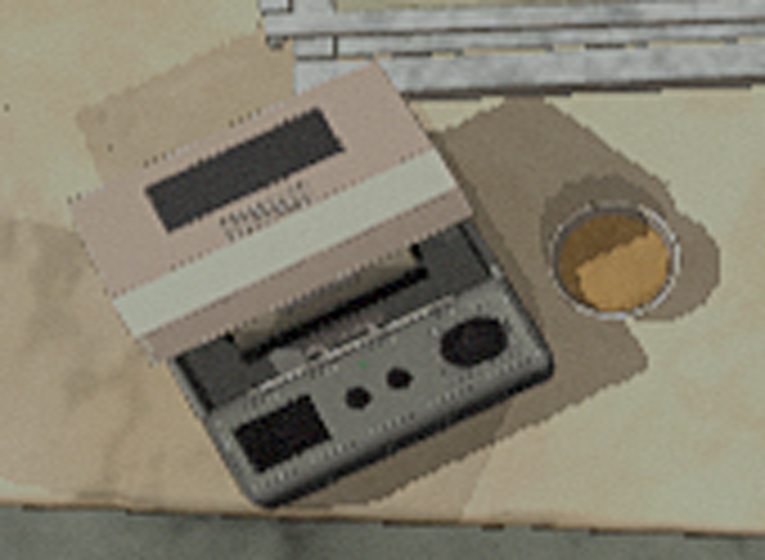

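View pics/topd.png

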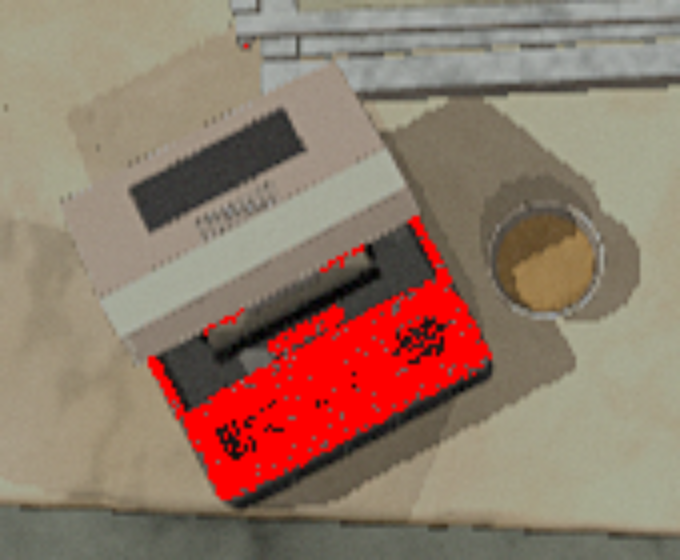

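```bash
python3 - <<'E'
from rig import imaging
from h import *
from scipy.optimize import least_squares
I=imaging.camera_info('top');d=np.load('top0.npy');im=cv2.imread('pics/top0.png');P=cloud(d,I)
D=cloud(np.ones((480,640)),I)-np.array(I['xyz'])
# dark blobs near deck
g=im.max(2);m=np.zeros_like(g);m[245:295,225:300]=1
b=((g<45)&(m>0)&(P[...,2]>.074)&(P[...,2]<.097)).astype(np.uint8)
n,l,st,c=cv2.connectedComponentsWithStats(b)
for i in range(1,n):
    if st[i,4]>8: print(st[i],c[i].round(1))
f=240/np.tan(np.radians(I['fovy'])/2)
q=np.array(I['rotation']);Rm=R.from_quat(q,scalar_first=True).as_matrix()
def ray(u,v,z):
    w=Rm@np.array([(u-I['cx'])/f,(v-I['cy'])/f,1]);t=(z-I['xyz'][2])/w[2];return np.array(I['xyz'])+w*t
pix=[(242.7,278.5,.087),(259.3,269.5,.084),(268.9,264.5,.084),(285.3,255.3,.087)]
W=np.array([ray(*p) for p in pix]);print(W.round(4))
L=np.array([[-.057,.056],[-.057,.012],[-.057,-.012],[-.057,-.056]])
def res(x):
    c,s=np.cos(x[2]),np.sin(x[2]);return ((L@np.array([[c,s],[-s,c]])+x[:2])-W[:,:2]).ravel()
o=least_squares(res,[.46,.2,.4]);x=o.x;print('pose',x.round(4),o.fun.round(4))
c,s=np.cos(x[2]),np.sin(x[2])
loc=P.copy();dx=P[...,0]-x[0];dy=P[...,1]-x[1];loc[...,0]=c*dx+s*dy;loc[...,1]=-s*dx+c*dy
dk=(abs(P[...,2]-.08)<.003)&(abs(loc[...,0])<.12)&(abs(loc[...,1])<.12)
q=loc[dk];print('deck y range',np.percentile(q[:,1],[1,99]),'x',np.percentile(q[:,0],[1,99]),'z',np.median(q[:,2]))
ld=(P[...,2]>.13)&(P[...,2]<.3)&(abs(loc[...,0])<.2)&(abs(loc[...,1])<.08)
ys=loc[ld]
for a in np.arange(-.1,.12,.01):
    k=ys[abs(ys[:,0]-a)<.005]
    if len(k): print(a.round(3),len(k),k[:,2].mean().round(4),k[:,2].std().round(4))
np.save('pose.npy',x)
E
```

```text
[278 250  14  12 128] [284.7 255.1]
[266 262   5   5  20] [268.  264.3]
[257 267   5   5  18] [258.9 268.9]
[232 269  21  19 219] [242.3 278. ]
[[0.3857 0.197  0.087 ]
 [0.4075 0.1596 0.084 ]
 [0.4196 0.1376 0.084 ]
 [0.4415 0.0999 0.087 ]]
pose [0.463  0.1769 0.5206] [ 0.0001  0.0001  0.0001 -0.0006 -0.0001  0.0005 -0.0001  0.0001]
deck y range [-0.08718551  0.08815069] x [-0.08335219  0.01090166] z 0.08012621480543758
-0.0 191 0.1483 0.0071
0.01 410 0.1601 0.0052
0.02 340 0.1682 0.0028
0.03 332 0.1694 0.0027
0.04 288 0.1692 0.0029
0.05 260 0.1616 0.0033
0.06 264 0.1537 0.003
0.07 255 0.1464 0.0031
0.08 246 0.1387 0.0032
0.09 151 0.1331 0.0019
0.1 2 0.1311 0.001
```

```bash
cat > mv.py <<'E'
import sys
from rig import monitor
from h import *
x=np.load('pose.npy')
def go(lx,ly,z,psi=None):
    s=monitor.sense();psi=x[2] if psi is None else psi
    c,sn=np.cos(x[2]),np.sin(x[2])
    t=np.array([x[0]+c*lx-sn*ly,x[1]+sn*lx+c*ly,z])
    c,sn=np.cos(psi),np.sin(psi)
    Rt=np.array([[c,sn,0],[sn,-c,0],[0,0,-1.]])
    Rc=R.from_quat(s['eef_rot'],scalar_first=True).as_matrix()
    print('target',t.round(4),'travel',(Rc.T@(t-s['tcp_pos'])/.75).round(4),'ang',(R.from_matrix(Rc.T@Rt).as_rotvec()/np.pi).round(4), 'dist',np.linalg.norm(t-s['tcp_pos']).round(3))
    dd=s['tcp_pos']-np.array([x[0],x[1],0]);c,sn=np.cos(x[2]),np.sin(x[2])
    print('now local',(c*dd[0]+sn*dd[1]).round(4),(-sn*dd[0]+c*dd[1]).round(4),dd[2].round(4),'F',np.round(s['ft_force'],2),'w',round(s['width'],4),'t',s['time_s'])
if __name__=='__main__': go(*map(float,sys.argv[1:]))
E
python3 mv.py -0.03 0 0.28
```

```text
target [0.437 0.162 0.28 ] travel [-0.5284  0.4981 -0.1227] ang [1.000e-04 3.000e-04 2.433e-01] dist 0.552
now local -0.0026 0.5439 0.1876 F [-0.29  0.49 -0.71] w 0.0926 t 0.1
```

Emit:
step_arm(
  plan=[
    {"travel": [0,0,-0.0533],"angular": [0,0,0],"jaw": 1},
    {"travel": [-0.53,0.5,-0.123],"angular": [0,0,0.243],"jaw": 1},
    {"travel": [-0.53,0.5,-0.123],"angular": [0,0,0.243],"jaw": 1},
    {"travel": [-0.53,0.5,-0.123],"angular": [0,0,0.243],"jaw": 1},
    {"travel": [-0.53,0.5,-0.123],"angular": [0,0,0.243],"jaw": 1},
    {"travel": [-0.53,0.5,-0.123],"angular": [0,0,0.243],"jaw": 1},
    {"travel": [-0.53,0.5,-0.123],"angular": [0,0,0.243],"jaw": 1},
    {"travel": [-0.53,0.5,-0.123],"angular": [0,0,0.243],"jaw": 1},
    {"travel": [-0.53,0.5,-0.123],"angular": [0,0,0.243],"jaw": 1},
    {"travel": [-0.53,0.5,-0.123],"angular": [0,0,0.243],"jaw": 1},
  ],
)

```text
time_s: 0.93
tcp_pos: [0.3597, 0.313, 0.264]
eef_rot: [0.0, 0.966, 0.258, 0.0]
ft_force: [1.2, -0.1, 0.0]
width: 0.031
```

```bash
python3 mv.py -0.03 0 0.28
```

```text
target [0.437 0.162 0.28 ] travel [-0.0111  0.2259 -0.0213] ang [ 0.     -0.      0.0004] dist 0.17
now local -0.0219 0.1695 0.264 F [ 1.22 -0.07  0.02] w 0.031 t 0.9333
```

Emit:
step_arm(
  plan=[
    {"travel": [-0.01,0.2,-0.02],"angular": [0,0,0],"jaw": 1},
    {"travel": [-0.01,0.2,-0.02],"angular": [0,0,0],"jaw": 1},
    {"travel": [-0.01,0.2,-0.02],"angular": [0,0,0],"jaw": 1},
    {"travel": [-0.01,0.2,-0.02],"angular": [0,0,0],"jaw": 1},
    {"travel": [-0.01,0.2,-0.02],"angular": [0,0,0],"jaw": 1},
    {"travel": [-0.01,0.2,-0.02],"angular": [0,0,0],"jaw": 1},
    {"travel": [-0.01,0.2,-0.02],"angular": [0,0,0],"jaw": 1},
  ],
)

```text
time_s: 1.52
tcp_pos: [0.4275, 0.1814, 0.2786]
eef_rot: [-0.0, 0.966, 0.258, -0.0]
ft_force: [0.0, -0.4, 0.3]
width: 0.0002
```

```bash
python3 mv.py -0.03 0 0.28; python3 - <<'E'
from rig import monitor, imaging
from h import *
s=monitor.sense();im,d=imaging.snapshot('wrist');cv2.imwrite('pics/w1.png',im[:,:,::-1]);np.save('w1.npy',d)
I=imaging.camera_info('wrist');T=wristT(s,I);np.save('w1T.npy',T)
P=cloud(d,I,T);x=np.load('pose.npy');c,sn=np.cos(x[2]),np.sin(x[2])
loc=P.copy();dx=P[...,0]-x[0];dy=P[...,1]-x[1];loc[...,0]=c*dx+sn*dy;loc[...,1]=-sn*dx+c*dy
np.save('w1loc.npy',loc)
E
```

```text
target [0.437 0.162 0.28 ] travel [-0.002   0.0288 -0.0018] ang [-0.0001  0.0001  0.0002] dist 0.022
now local -0.0285 0.0216 0.2786 F [ 0.02 -0.42  0.29] w 0.0002 t 1.5167
```

View pics/w1.png

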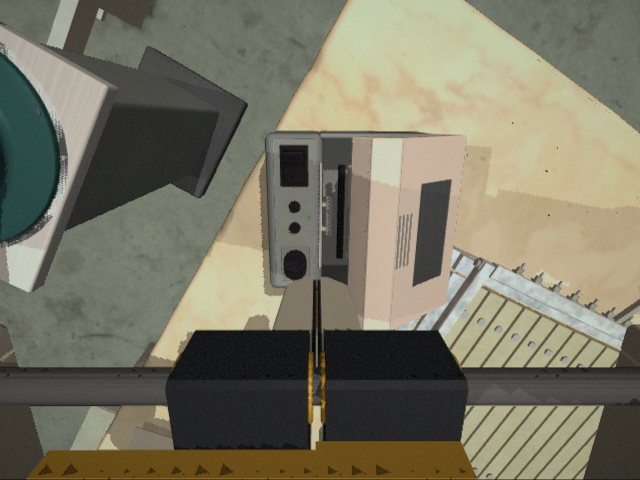

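The wrist picture shows the rocker at (294,165), the round keys at (294,207) and (294,228), and the feed key at (295,263). The lid top runs from x=402 to 466, with the ribs near (405,240). The printer edges are parallel to the picture axes, so the yaw is right.

```bash
python3 - <<'E'
from h import *
from rig import imaging
loc=np.load('w1loc.npy');T=np.load('w1T.npy');I=imaging.camera_info('wrist');x=np.load('pose.npy')
f=240/np.tan(np.radians(I['fovy'])/2)
im=cv2.imread('pics/w1.png');g=im.max(2)
b=((g<45)&(loc[...,2]>.074)&(loc[...,2]<.097)&(loc[...,0]<-.03)&(loc[...,0]>-.08)&(abs(loc[...,1])<.085)).astype(np.uint8)
n,l,st,c=cv2.connectedComponentsWithStats(b)
c0,s0=np.cos(x[2]),np.sin(x[2])
for i in range(1,n):
    if st[i,4]>30:
        u,v=c[i];w=T[:3,:3]@np.array([(u-I['cx'])/f,(v-I['cy'])/f,1]);z=.087
        p=T[:3,3]+w*(z-T[2,3])/w[2];d=p[:2]-x[:2]
        print(st[i],c[i].round(1),'local',(c0*d[0]+s0*d[1]).round(4),(-s0*d[0]+c0*d[1]).round(4),'z med',np.median(loc[l==i][:,2]).round(4))
for u,v in [(294,157),(294,175),(294,263),(405,240),(402,220),(430,200),(455,200),(458,240),(385,220)]: print(u,v,loc[v,u].round(4))
k=loc[200:250,404:410].reshape(-1,3);
k=loc[150:310,412:462].reshape(-1,3);k=k[(abs(k[:,1])<.08)&(k[:,2]>.12)];p=np.polyfit(k[:,0],k[:,2],1);print('lid slope',p,np.arctan(p[0]),k[:,0].min(),k[:,0].max())
E
```

```text
[ 280  146   28   41 1100] [293.4 165.6] local -0.0521 0.0577 z med 0.0855
[289 201  11  12  94] [293.9 206.5] local -0.0523 0.0137 z med 0.0848
[289 223  11  10  89] [294.2 227.6] local -0.0525 -0.0101 z med 0.0849
[284 250  22  30 540] [294.6 264.6] local -0.0527 -0.0542 z med 0.0879
294 157 [-0.0512  0.0668  0.0894]
294 175 [-0.0516  0.0479  0.0872]
294 263 [-0.0533 -0.0518  0.0881]
405 240 [0.0516 0.0011 0.1633]
402 220 [0.0464 0.021  0.1681]
430 200 [0.077  0.0333 0.143 ]
455 200 [0.1094 0.0281 0.1189]
458 240 [ 0.1651 -0.0532  0.0011]
385 220 [0.031  0.022  0.1717]
lid slope [-0.77527246  0.203421  ] -0.659480267500691 0.05146597617142839 0.10871480345961718
```

The wrist measurement differs from the top camera's by about 4.5 mm in x. The arm may not have settled yet, so I'll retake it at rest.

```bash
cat > look.py <<'E'
import sys
from rig import monitor, imaging
from h import *
name=sys.argv[1]
s=monitor.sense();im,d=imaging.snapshot('wrist');s2=monitor.sense();print(s['tcp_pos'],s2['tcp_pos'],np.abs(s['qvel']).max())
cv2.imwrite(f'pics/{name}.png',im[:,:,::-1])
I=imaging.camera_info('wrist');T=wristT(s,I);x=np.load('pose.npy');f=240/np.tan(np.radians(I['fovy'])/2)
P=cloud(d,I,T);c0,s0=np.cos(x[2]),np.sin(x[2])
loc=P.copy();dx=P[...,0]-x[0];dy=P[...,1]-x[1];loc[...,0]=c0*dx+s0*dy;loc[...,1]=-s0*dx+c0*dy
np.save(name+'loc.npy',loc)
g=im.max(2)
b=((g<45)&(loc[...,2]>.074)&(loc[...,2]<.097)&(loc[...,0]<-.03)&(loc[...,0]>-.08)&(abs(loc[...,1])<.085)).astype(np.uint8)
n,l,st,c=cv2.connectedComponentsWithStats(b)
for i in range(1,n):
    if st[i,4]>30:
        u,v=c[i];w=T[:3,:3]@np.array([(u-I['cx'])/f,(v-I['cy'])/f,1]);z=.087
        p=T[:3,3]+w*(z-T[2,3])/w[2];d=p[:2]-x[:2]
        print(st[i],'local',(c0*d[0]+s0*d[1]).round(4),(-s0*d[0]+c0*d[1]).round(4),'z',np.median(loc[l==i][:,2]).round(4))
E
python3 look.py w2
```

```text
[0.42735628 0.18180112 0.27866226] [0.42730814 0.181976   0.2786761 ] 0.014265910592101317
[ 280  146   28   41 1116] local -0.0521 0.0577 z 0.0853
[289 202  11  11  93] local -0.0523 0.0138 z 0.0848
[289 223  11  11  88] local -0.0524 -0.01 z 0.0848
[283 251  23  29 544] local -0.0528 -0.0542 z 0.088
```

```bash
python3 - <<'E'
from h import *
from rig import imaging
d=np.load('side0.npy');I=imaging.camera_info('side');P=cloud(d,I);x=np.load('pose.npy');c0,s0=np.cos(x[2]),np.sin(x[2])
loc=P.copy();dx=P[...,0]-x[0];dy=P[...,1]-x[1];loc[...,0]=c0*dx+s0*dy;loc[...,1]=-s0*dx+c0*dy
im=cv2.imread('pics/side0.png');g=im.max(2)
k=(abs(loc[...,0]+.055)<.03)&(abs(loc[...,1])<.085)&(loc[...,2]>.074)&(loc[...,2]<.097)
b=((g<45)&k).astype(np.uint8);n,l,st,c=cv2.connectedComponentsWithStats(b)
for i in range(1,n):
    if st[i,4]>5:print(st[i],loc[l==i].mean(0).round(4))
# front wall & right wall
w=(loc[...,2]>.02)&(loc[...,2]<.07)&(abs(loc[...,1])<.085)&(abs(loc[...,0]+.088)<.015);print('front x',np.median(loc[w][:,0]),w.sum())
w=(loc[...,2]>.02)&(loc[...,2]<.07)&(abs(loc[...,0])<.08)&(abs(loc[...,1]+.09)<.015);print('right y',np.median(loc[w][:,1]),w.sum())
print('table',np.median(loc[(abs(loc[...,0])<.4)&(abs(loc[...,2])<.02)][:,2]))
cv2.imwrite('pics/sidec.png',cv2.resize(im[160:290,230:390],None,fx=4.5,fy=4.5))
E
```

```text
[257 217  23  10 129] [-0.057   0.0547  0.0861]
[282 226   5   3  14] [-0.055   0.012   0.0841]
[291 228   5   4  16] [-0.0554 -0.0133  0.0845]
[302 230  16   8 105] [-0.0566 -0.0578  0.0874]
front x -0.08344037954575245 1320
right y -0.08920940160180071 931
table 0.0012020021662715319
```

View pics/sidec.png

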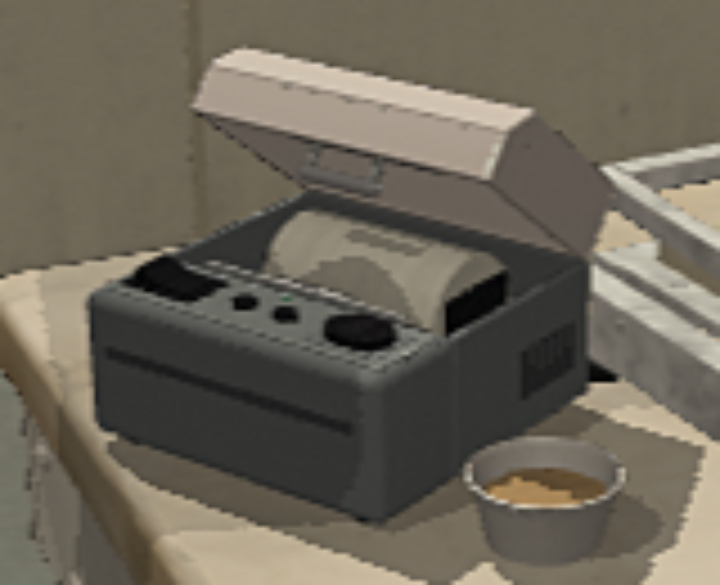

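The side camera agrees with the top one, so I'll use the top pose shifted +1 mm. The lid is about 0.65 open, and its press point matches the hinge geometry at local (0.050, 0.165). Next I'll go over the lid.

```bash
python3 - <<'E'
import numpy as np
x=np.load('pose.npy');x[0]+=.001*np.cos(x[2]);x[1]+=.001*np.sin(x[2]);np.save('pose.npy',x)
E
python3 mv.py 0.071 0 0.18
```

```text
target [0.5255 0.2127 0.18  ] travel [0.1339 0.0299 0.1315] ang [-0.0001  0.0001  0.0007] dist 0.143
now local -0.0295 0.0222 0.2787 F [ 0.54  1.23 -0.4 ] w 0.0004 t 1.6167
```

Emit:
step_arm(
  plan=[
    {"travel": [0.07,0.03,0.03],"angular": [0,0,0],"jaw": 1},
    {"travel": [0.134,0.03,0.06],"angular": [0,0,0],"jaw": 1},
    {"travel": [0.134,0.03,0.09],"angular": [0,0,0],"jaw": 1},
    {"travel": [0.134,0.03,0.131],"angular": [0,0,0],"jaw": 1},
    {"travel": [0.134,0.03,0.131],"angular": [0,0,0],"jaw": 1},
    {"travel": [0.134,0.03,0.131],"angular": [0,0,0],"jaw": 1},
    {"travel": [0.134,0.03,0.131],"angular": [0,0,0],"jaw": 1},
  ],
)

```text
time_s: 2.2
tcp_pos: [0.5259, 0.2124, 0.1829]
eef_rot: [-0.0, 0.966, 0.258, 0.001]
ft_force: [0.5, -0.4, 1.1]
width: 0.0005
```

```bash
python3 mv.py 0.068 0 0.16; python3 mv.py 0.046 0 0.15;python3 mv.py 0.034 0 0.138;python3 mv.py 0.012 0 0.125
```

```text
target [0.5229 0.2112 0.16  ] travel [-0.0043 -0.0007  0.0306] ang [ 0.0001 -0.0006  0.0006] dist 0.023
now local 0.0712 -0.0005 0.1829 F [ 0.47 -0.41  1.06] w 0.0005 t 2.2
target [0.5038 0.2003 0.15  ] travel [-0.0337 -0.0008  0.0439] ang [ 0.0001 -0.0006  0.0006] dist 0.041
now local 0.0712 -0.0005 0.1829 F [ 0.47 -0.41  1.06] w 0.0005 t 2.2
target [0.4934 0.1943 0.138 ] travel [-0.0497 -0.0008  0.0598] ang [ 0.0001 -0.0006  0.0006] dist 0.058
now local 0.0712 -0.0005 0.1829 F [ 0.47 -0.41  1.06] w 0.0005 t 2.2
target [0.4743 0.1834 0.125 ] travel [-0.0791 -0.0009  0.0771] ang [ 0.0001 -0.0006  0.0006] dist 0.083
now local 0.0712 -0.0005 0.1829 F [ 0.47 -0.41  1.06] w 0.0005 t 2.2
```

Emit:
step_arm(
  plan=[
    {"travel": [-0.002,0,0.01],"angular": [0,0,0],"jaw": 1},
    {"travel": [-0.004,0,0.02],"angular": [0,0,0],"jaw": 1},
    {"travel": [-0.005,0,0.027],"angular": [0,0,0],"jaw": 1},
    {"travel": [-0.009,0,0.03],"angular": [0,0,0],"jaw": 1},
    {"travel": [-0.013,0,0.032],"angular": [0,0,0],"jaw": 1},
    {"travel": [-0.017,0,0.034],"angular": [0,0,0],"jaw": 1},
    {"travel": [-0.021,0,0.037],"angular": [0,0,0],"jaw": 1},
    {"travel": [-0.026,0,0.04],"angular": [0,0,0],"jaw": 1},
    {"travel": [-0.03,0,0.042],"angular": [0,0,0],"jaw": 1},
    {"travel": [-0.034,0,0.044],"angular": [0,0,0],"jaw": 1},
  ],
)

```text
time_s: 3.03
tcp_pos: [0.5037, 0.1988, 0.1476]
eef_rot: [-0.0, 0.966, 0.258, 0.0]
ft_force: [0.0, 0.5, 0.4]
width: 0.0008
```

```bash
python3 mv.py 0.034 0 0.138;python3 mv.py 0.012 0 0.123; python3 - <<'E'
from rig import imaging
import cv2
im,d=imaging.snapshot('side');cv2.imwrite('pics/s2.png',cv2.resize(im[130:290,220:400,::-1],None,fx=3.5,fy=3.5))
E
```

```text
target [0.4934 0.1943 0.138 ] travel [-0.0149 -0.0017  0.0127] ang [ 0.     -0.      0.0003] dist 0.015
now local 0.0452 -0.0013 0.1476 F [0.05 0.47 0.36] w 0.0008 t 3.0333
target [0.4743 0.1834 0.123 ] travel [-0.0442 -0.0017  0.0327] ang [ 0.     -0.      0.0003] dist 0.041
now local 0.0452 -0.0013 0.1476 F [0.05 0.47 0.36] w 0.0008 t 3.0333
```

View pics/s2.png

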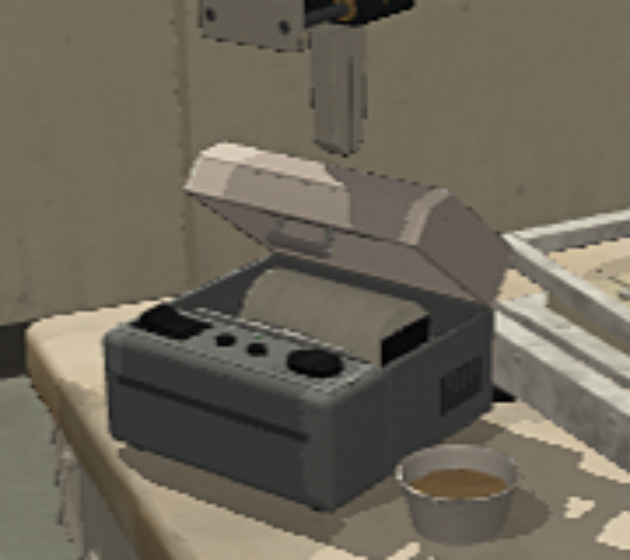

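```bash
python3 - <<'E'
from rig import imaging,monitor
from h import *
I=imaging.camera_info('side');im,d=imaging.snapshot('side');s=monitor.sense()
f=240/np.tan(np.radians(I['fovy'])/2);Rm=R.from_quat(I['rotation'],scalar_first=True).as_matrix()
p=Rm.T@(s['tcp_pos']-I['xyz']);print(s['tcp_pos'],'proj',p[0]/p[2]*f+I['cx'],p[1]/p[2]*f+I['cy'],p[2])
P=cloud(d,I);x=np.load('pose.npy');c0,s0=np.cos(x[2]),np.sin(x[2])
loc=P.copy();dx=P[...,0]-x[0];dy=P[...,1]-x[1];loc[...,0]=c0*dx+s0*dy;loc[...,1]=-s0*dx+c0*dy
for v in range(160,184,2): print(v,loc[v,318].round(3),loc[v,312].round(3))
it,dt=imaging.snapshot('top');cv2.imwrite('pics/t2.png',cv2.resize(it[170:310,180:350,::-1],None,fx=4,fy=4))
P=cloud(dt,imaging.camera_info('top'))
loc=P.copy();dx=P[...,0]-x[0];dy=P[...,1]-x[1];loc[...,0]=c0*dx+s0*dy;loc[...,1]=-s0*dx+c0*dy
k=loc[(abs(loc[...,1]-.07)<.015)&(abs(loc[...,0])<.12)&(loc[...,2]<.2)]
for a in np.arange(-.02,.1,.01):
    q=k[abs(k[:,0]-a)<.005]
    if len(q):print(a.round(2),np.median(q[:,2]).round(4),len(q))
E
```

```text
[0.50364199 0.19874736 0.14753736] proj 316.9736039065758 186.85827486214941 1.1611448505466402
160 [ 0.037 -0.011  0.211] [ 0.026 -0.003  0.213]
162 [ 0.038 -0.01   0.207] [0.031 0.001 0.207]
164 [ 0.038 -0.01   0.202] [ 0.029 -0.001  0.203]
166 [ 0.036 -0.011  0.199] [ 0.028 -0.001  0.199]
168 [ 0.037 -0.01   0.194] [ 0.03  -0.     0.194]
170 [ 0.037 -0.011  0.19 ] [0.032 0.001 0.189]
172 [ 0.036 -0.011  0.185] [0.036 0.005 0.183]
174 [ 0.04  -0.008  0.179] [ 1.828  1.371 -0.524]
176 [ 1.868  1.352 -0.545] [0.037 0.005 0.173]
178 [ 0.034 -0.012  0.173] [0.03  0.001 0.171]
180 [ 0.029 -0.016  0.17 ] [ 0.018 -0.009  0.172]
182 [ 0.019 -0.024  0.17 ] [ 0.016 -0.01   0.168]
0.0 0.1518 33
0.01 0.1607 75
0.02 0.1676 67
0.03 0.1694 59
0.04 0.1683 52
0.05 0.1612 43
0.06 0.153 44
0.07 0.1455 37
0.08 0.1368 38
0.09 0.1328 5
```

View pics/t2.png

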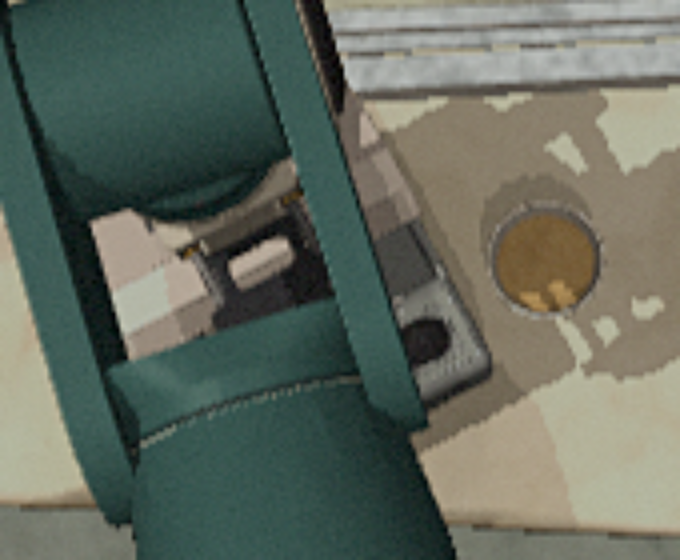

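```bash
python3 - <<'E'
from rig import imaging,monitor
from h import *
I=imaging.camera_info('side');d=np.load('side0.npy')
f=240/np.tan(np.radians(I['fovy'])/2);Rm=R.from_quat(I['rotation'],scalar_first=True).as_matrix()
def proj(X):
    p=Rm.T@(np.array(X)-I['xyz']);return (p[0]/p[2]*f+I['cx']).round(1),(p[1]/p[2]*f+I['cy']).round(1),p[2].round(3)
print('start tcp',proj([.1902,.6474,.1875]))
P=cloud(d,I)
k=(abs(P[...,0]-.19)<.1)&(abs(P[...,1]-.647)<.1)&(P[...,2]>.1)&(P[...,2]<.4)
print(np.percentile(P[k][:,2],[0,1,5]),np.argwhere(k)[:,0].max())
im=cv2.imread('pics/side0.png');cv2.imwrite('pics/s0c.png',cv2.resize(im[40:160,80:200],None,fx=4.5,fy=4.5))
im,d=imaging.snapshot('side');cv2.imwrite('pics/s3.png',cv2.resize(im[120:220,270:370,::-1],None,fx=6,fy=6,interpolation=cv2.INTER_NEAREST))
s=monitor.sense();print(s['q'],s['width'])
P=cloud(d,I);k=(abs(P[...,0]-s['tcp_pos'][0])<.06)&(abs(P[...,1]-s['tcp_pos'][1])<.06)&(P[...,2]>.1)&(P[...,2]<.3)
E
```

```text
start tcp (np.float64(140.3), np.float64(139.6), np.float64(1.401))
[0.21858148 0.22315969 0.23562997] 132
[ 3.28851210e-01 -1.62929720e-01  1.78105345e+00  1.66418151e-05
  1.52323774e+00 -1.92706341e-01] 0.000294417584336053
```

View pics/s0c.png

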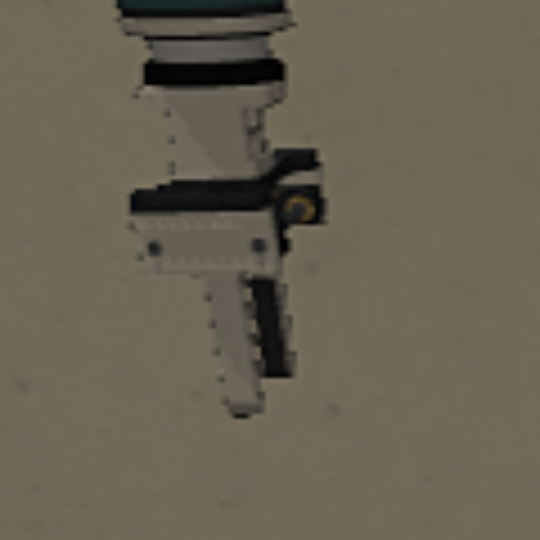

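View pics/s3.png

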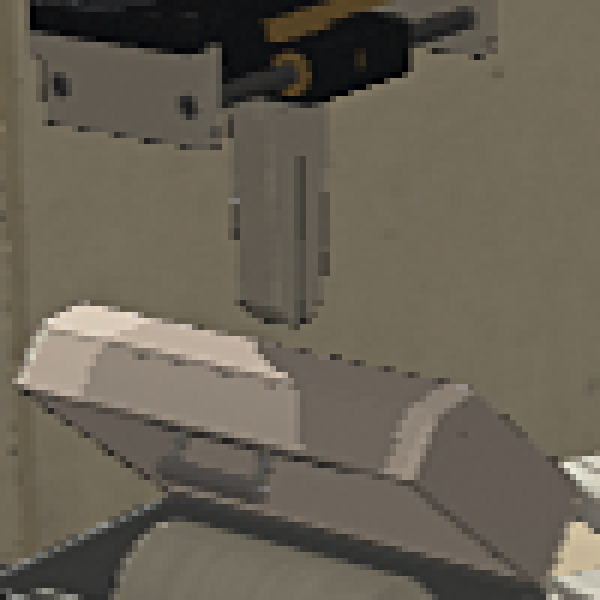

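```bash
python3 - <<'E'
from rig import imaging,monitor
from h import *
s=monitor.sense();Rt=R.from_quat(s['eef_rot'],scalar_first=True).as_matrix()
for n in('side',):
  I=imaging.camera_info(n);f=240/np.tan(np.radians(I['fovy'])/2);Rm=R.from_quat(I['rotation'],scalar_first=True).as_matrix()
  def proj(X):
    p=Rm.T@(np.array(X)-I['xyz']);return (p[0]/p[2]*f+I['cx']).round(1),(p[1]/p[2]*f+I['cy']).round(1)
  for e in(0,.025,.03,.035):
    print(n,e,[proj(s['tcp_pos']+Rt@np.array([a,b,-e])) for a,b in((-.0175,.0075),(-.0175,-.0075),(.0175,.0075),(0,0))])
# finger face points from side depth
im,d=imaging.snapshot('side');P=cloud(d,I);t=(P-s['tcp_pos'])@Rt
for v in(150,160,166,170,172): print(v,[t[v,u].round(3).tolist() for u in range(308,328,3)])
IW=imaging.camera_info('wrist');im,d=imaging.snapshot('wrist');cv2.imwrite('pics/w3.png',im[:,:,::-1]);t=cloud(d,IW,IW['T_tool_cam'])
k=(abs(t[...,0])<.03)&(abs(t[...,1])<.02)&(t[...,2]>-.1)&(t[...,2]<.05);print('wrist finger pts in tool frame: max z',np.percentile(t[k],[50,95,99,100],axis=0),k.sum())
E
```

```text
side 0 [(np.float64(315.1), np.float64(189.5)), (np.float64(309.5), np.float64(188.2)), (np.float64(324.5), np.float64(185.2)), (np.float64(317.1), np.float64(186.7))]
side 0.025 [(np.float64(314.9), np.float64(178.4)), (np.float64(309.3), np.float64(177.2)), (np.float64(324.5), np.float64(174.3)), (np.float64(317.0), np.float64(175.7))]
side 0.03 [(np.float64(314.9), np.float64(176.1)), (np.float64(309.3), np.float64(174.9)), (np.float64(324.4), np.float64(172.1)), (np.float64(316.9), np.float64(173.5))]
side 0.035 [(np.float64(314.8), np.float64(173.9)), (np.float64(309.2), np.float64(172.7)), (np.float64(324.4), np.float64(169.9)), (np.float64(316.9), np.float64(171.3))]
150 [[1.775, -1.394, 0.513], [-0.018, -0.001, -0.086], [-0.016, 0.005, -0.086], [-0.013, 0.01, -0.086], [0.001, 0.008, -0.083], [0.012, 0.008, -0.08], [1.877, -1.323, 0.525]]
160 [[1.78, -1.399, 0.581], [-0.014, -0.005, -0.063], [-0.016, 0.005, -0.065], [-0.009, 0.008, -0.064], [0.003, 0.006, -0.06], [0.012, 0.008, -0.059], [1.86, -1.312, 0.586]]
166 [[1.767, -1.39, 0.617], [-0.014, -0.005, -0.049], [-0.017, 0.005, -0.052], [-0.01, 0.008, -0.05], [0.001, 0.007, -0.048], [0.009, 0.01, -0.046], [1.894, -1.337, 0.639]]
170 [[1.78, -1.401, 0.649], [-0.013, -0.006, -0.04], [-0.011, 0.001, -0.041], [-0.009, 0.007, -0.041], [0.001, 0.008, -0.039], [0.009, 0.01, -0.037], [1.875, -1.323, 0.66]]
172 [[1.78, -1.401, 0.663], [1.775, -1.372, 0.657], [-0.006, -0.003, -0.034], [-0.011, 0.008, -0.038], [0.001, 0.008, -0.034], [1.846, -1.327, 0.667], [1.895, -1.337, 0.681]]
wrist finger pts in tool frame: max z [[-1.31051109e-04 -9.58089024e-03 -2.37154819e-02]
 [ 2.53473968e-02  1.10272795e-02 -6.55957370e-06]
 [ 2.90170386e-02  1.79724653e-02  2.75448771e-03]
 [ 2.99814471e-02  1.99677174e-02  4.57450898e-03]] 8784
```

View pics/w3.png

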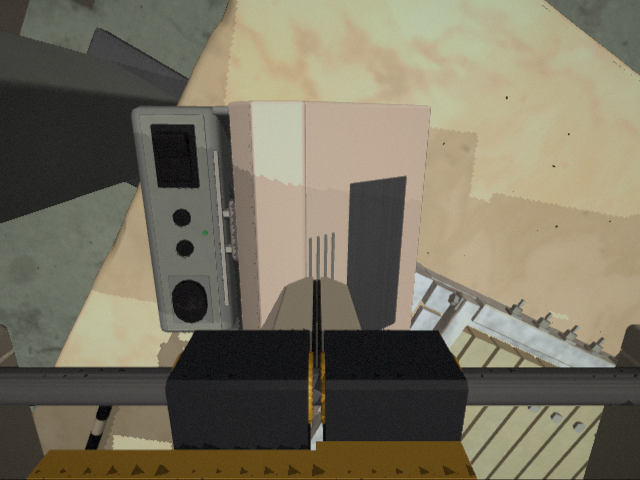

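The picture shows the lid still untouched. The side depth puts the real fingertips about 31 mm above the reported TCP, both here and at the start, while x and y match exactly. I'll allow for this and confirm it by contact force.

```bash
for a in "0.061 0 0.138" "0.061 0 0.133" "0.043 0 0.121" "0.031 0 0.108"; do python3 mv.py $a|head -1; done;python3 mv.py .024 0 .1
```

```text
target [0.5168 0.2077 0.138 ] travel [ 0.0204 -0.0017  0.0131] ang [ 0.     -0.0001  0.0003] dist 0.018
target [0.5168 0.2077 0.133 ] travel [ 0.0204 -0.0017  0.0198] ang [ 0.     -0.0001  0.0003] dist 0.021
target [0.5012 0.1988 0.121 ] travel [-0.0036 -0.0017  0.0358] ang [ 0.     -0.0001  0.0003] dist 0.027
target [0.4908 0.1928 0.108 ] travel [-0.0196 -0.0017  0.0531] ang [ 0.     -0.0001  0.0003] dist 0.042
target [0.4847 0.1893 0.1   ] travel [-0.0289 -0.0017  0.0638] ang [ 0.     -0.0001  0.0003] dist 0.053
now local 0.0457 -0.0013 0.1478 F [-0.55 -0.13  0.1 ] w 0.0006 t 3.3333
```

Emit:
step_arm(
  plan=[
    {"travel": [0.01,-0.0017,0],"angular": [0,0,0],"jaw": 1},
    {"travel": [0.0204,-0.0017,0],"angular": [0,0,0],"jaw": 1},
    {"travel": [0.0204,-0.0017,0.01],"angular": [0,0,0],"jaw": 1},
    {"travel": [0.0204,-0.0017,0.02],"angular": [0,0,0],"jaw": 1},
    {"travel": [0.0144,-0.0017,0.024],"angular": [0,0,0],"jaw": 1},
    {"travel": [0.0084,-0.0017,0.028],"angular": [0,0,0],"jaw": 1},
    {"travel": [0.0024,-0.0017,0.032],"angular": [0,0,0],"jaw": 1},
    {"travel": [-0.0036,-0.0017,0.036],"angular": [0,0,0],"jaw": 1},
    {"travel": [-0.0036,-0.0017,0.036],"angular": [0,0,0],"jaw": 1},
  ],
)

```text
time_s: 4.08
tcp_pos: [0.5001, 0.1982, 0.1202]
eef_rot: [0.0, 0.966, 0.258, -0.0]
ft_force: [0.1, 0.9, 0.2]
width: 0.0007
```

```bash
for a in "0.031 0 0.108"  ".024 0 .1" ".018 0 .092"; do python3 mv.py $a; done; python3 - <<'E'
from rig import imaging
import cv2
im,d=imaging.snapshot('side');cv2.imwrite('pics/s4.png',cv2.resize(im[120:270,230:390,::-1],None,fx=3.5,fy=3.5))
E
```

```text
target [0.4908 0.1928 0.108 ] travel [-0.0143  0.0001  0.0163] ang [0.     0.0002 0.0003] dist 0.016
now local 0.0418 0.0 0.1202 F [0.12 0.86 0.18] w 0.0007 t 4.0833
target [0.4847 0.1893 0.1   ] travel [-0.0237  0.      0.027 ] ang [0.     0.0002 0.0003] dist 0.027
now local 0.0418 0.0 0.1202 F [0.12 0.86 0.18] w 0.0007 t 4.0833
target [0.4795 0.1863 0.092 ] travel [-0.0317  0.      0.0377] ang [0.     0.0002 0.0003] dist 0.037
now local 0.0418 0.0 0.1202 F [0.12 0.86 0.18] w 0.0007 t 4.0833
```

View pics/s4.png

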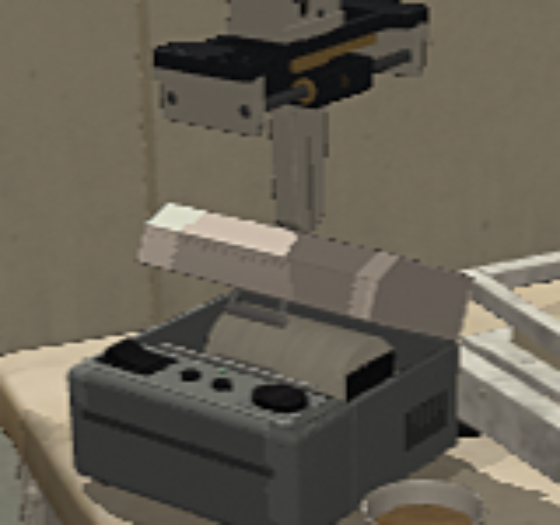

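The lid came down by a good part, and the finger tip is on it near (300,225). I'll continue.

Emit:
step_arm(
  plan=[
    {"travel": [-0.0047,0,0.0053],"angular": [0,0,0],"jaw": 1},
    {"travel": [-0.0095,0,0.0107],"angular": [0,0,0],"jaw": 1},
    {"travel": [-0.0143,0,0.016],"angular": [0,0,0],"jaw": 1},
    {"travel": [-0.019,0,0.0213],"angular": [0,0,0],"jaw": 1},
    {"travel": [-0.024,0,0.0267],"angular": [0,0,0],"jaw": 1},
    {"travel": [-0.028,0,0.032],"angular": [0,0,0],"jaw": 1},
  ],
)

```text
time_s: 4.63
tcp_pos: [0.4826, 0.1881, 0.0962]
eef_rot: [-0.0, 0.966, 0.258, 0.0]
ft_force: [-0.2, 0.3, -0.2]
width: 0.0005
```

```bash
python3 mv.py .018 0 .092;  python3 - <<'E'
from rig import imaging
import cv2
im,d=imaging.snapshot('side');cv2.imwrite('pics/s5.png',cv2.resize(im[120:270,230:390,::-1],None,fx=3.5,fy=3.5))
E
```

```text
target [0.4795 0.1863 0.092 ] travel [-0.0047  0.      0.0057] ang [ 0.     -0.0001  0.0003] dist 0.006
now local 0.0215 0.0 0.0962 F [-0.2   0.34 -0.16] w 0.0005 t 4.6333
```

View pics/s5.png

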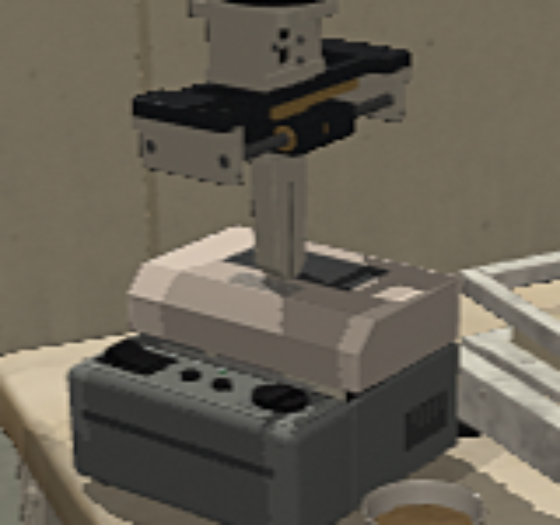

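The lid is nearly shut. I'll push through the catch.

Emit:
step_arm(
  plan=[
    {"travel": [-0.003,0,0.003],"angular": [0,0,0],"jaw": 1},
    {"travel": [-0.005,0,0.0055],"angular": [0,0,0],"jaw": 1},
    {"travel": [-0.005,0,0.007],"angular": [0,0,0],"jaw": 1},
    {"travel": [-0.005,0,0.007],"angular": [0,0,0],"jaw": 1},
  ],
)

```text
time_s: 5.02
tcp_pos: [0.4816, 0.1875, 0.0946]
eef_rot: [-0.001, 0.966, 0.258, 0.003]
ft_force: [3.0, 4.2, 22.9]
width: 0.0005
```

```bash
cat > lid.py <<'E'
import sys
from rig import imaging,monitor
from h import *
x=np.load('pose.npy');c0,s0=np.cos(x[2]),np.sin(x[2])
def L(n):
    im,d=imaging.snapshot(n);P=cloud(d,imaging.camera_info(n));l=P.copy();dx=P[...,0]-x[0];dy=P[...,1]-x[1];l[...,0]=c0*dx+s0*dy;l[...,1]=-s0*dx+c0*dy
    return im,l
im,l=L('side')
cv2.imwrite(f'pics/{sys.argv[1]}.png',cv2.resize(im[120:270,230:390,::-1],None,fx=3.5,fy=3.5))
for ya,yb in((-.075,-.03),(.03,.075)):
    k=(l[...,0]>.003)&(l[...,0]<.08)&(l[...,1]>ya)&(l[...,1]<yb)&(l[...,2]>.10)&(l[...,2]<.15)
    q=l[k]
    if len(q)>30:
        p=np.polyfit(q[:,0],q[:,2],1);print('lid top',ya,len(q),'slope ang',-np.arctan(p[0]).round(4),'z at press',np.polyval(p,.008).round(4))
s=monitor.sense();print('F',s['ft_force'].round(2),'tau',s['joint_torque'].round(1),'tcp',s['tcp_pos'].round(4))
E
python3 lid.py s6; python3 mv.py .018 0 .09
```

```text
lid top -0.075 260 slope ang -0.0029 z at press 0.1264
lid top 0.03 168 slope ang -0.0056 z at press 0.1262
F [ 1.8   4.3  22.58] tau [ -1.8 -31.9 -44.8  -1.    1.1  -0. ] tcp [0.4816 0.1875 0.0946]
target [0.4795 0.1863 0.09  ] travel [-0.0032 -0.      0.0061] ang [ 0.0001 -0.0021  0.0004] dist 0.005
now local 0.0204 -0.0 0.0946 F [ 1.8   4.3  22.58] w 0.0006 t 5.0667
```

The lid is flat at 0.126 with slope about 0 and reads 23 N against the stop, so it's shut. Contact also gives the tip offset: 0.125 − 0.0946 = 30.4 mm. Next I'll lift and go over the rocker.

Emit:
step_arm(
  plan=[
    {"travel": [0,0,-0.03],"angular": [0,0,0],"jaw": 1},
    {"travel": [0,0,-0.05],"angular": [0,0,0],"jaw": 1},
    {"travel": [0,0,-0.05],"angular": [0,0,0],"jaw": 1},
    {"travel": [0,0,-0.05],"angular": [0,0,0],"jaw": 1},
    {"travel": [0,0,-0.05],"angular": [0,0,0],"jaw": 1},
  ],
)

```text
time_s: 5.48
tcp_pos: [0.4792, 0.1862, 0.1278]
eef_rot: [0.0, 0.966, 0.258, -0.001]
ft_force: [-0.1, 0.3, 0.0]
width: 0.0005
```

```bash
python3 lid.py s7; python3 mv.py -0.057 0.070 0.11
```

```text
lid top -0.075 267 slope ang -0.0031 z at press 0.1263
lid top 0.03 225 slope ang -0.0032 z at press 0.1264
F [0.29 0.59 0.96] tau [  0.  -44.  -62.3   0.1   0.   -0. ] tcp [0.4791 0.1862 0.1277]
target [0.3796 0.2098 0.11  ] travel [-0.0993 -0.0933  0.0237] ang [-0.0001  0.0005  0.0003] dist 0.104
now local 0.0176 0.0001 0.1277 F [0.29 0.59 0.96] w 0.0006 t 5.5333
```

View pics/s7.png

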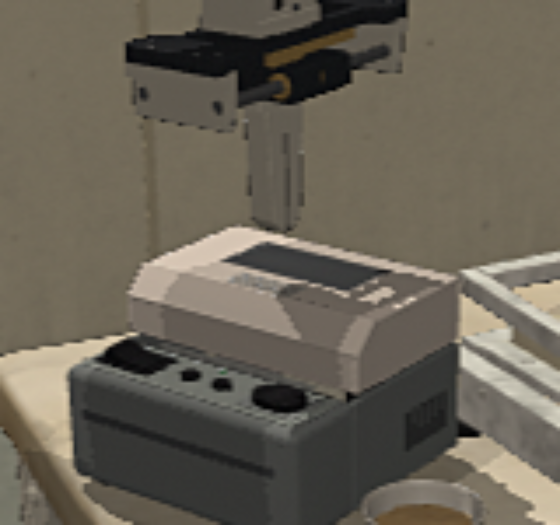

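The lid stays shut with the tool off it. Now to a point above the rocker's left end.

Emit:
step_arm(
  plan=[
    {"travel": [-0.05,-0.047,0],"angular": [0,0,0],"jaw": 1},
    {"travel": [-0.0993,-0.0933,0.0],"angular": [0,0,0],"jaw": 1},
    {"travel": [-0.0993,-0.0933,0.01],"angular": [0,0,0],"jaw": 1},
    {"travel": [-0.0993,-0.0933,0.04],"angular": [0,0,0],"jaw": 1},
    {"travel": [-0.0993,-0.0933,0.072],"angular": [0,0,0],"jaw": 1},
    {"travel": [-0.0993,-0.0933,0.072],"angular": [0,0,0],"jaw": 1},
    {"travel": [-0.0993,-0.0933,0.072],"angular": [0,0,0],"jaw": 1},
  ],
)

```text
time_s: 6.12
tcp_pos: [0.3794, 0.2096, 0.0739]
eef_rot: [0.0, 0.966, 0.258, -0.001]
ft_force: [0.6, -0.1, -0.1]
width: 0.0007
```

```bash
python3 lid.py s8; python3 mv.py -0.057 0.070 0.055
```

```text
lid top -0.075 258 slope ang 0.001 z at press 0.1265
lid top 0.03 225 slope ang -0.0029 z at press 0.1264
F [ 0.13 -0.1   0.58] tau [  0.3 -27.4 -57.6   0.1  -0.1  -0. ] tcp [0.3801 0.2099 0.0752]
target [0.3796 0.2098 0.055 ] travel [-0.0006 -0.0002  0.0269] ang [-0.      0.0003  0.0003] dist 0.02
now local -0.0565 0.0698 0.0752 F [ 0.13 -0.1   0.58] w -0.0001 t 6.1667
```

View pics/s8.png

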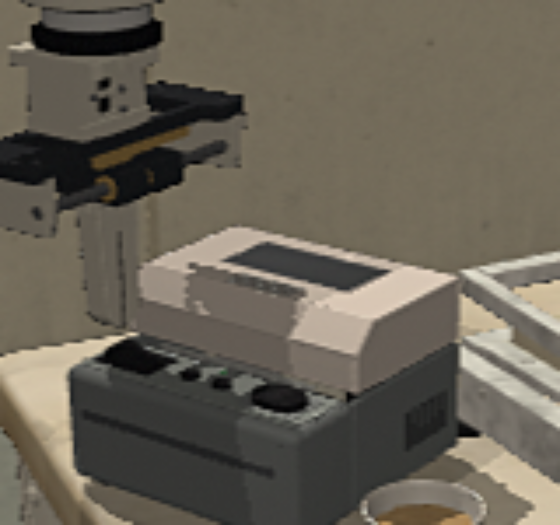

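Emit:
step_arm(
  plan=[
    {"travel": [0,0,0.01],"angular": [0,0,0],"jaw": 1},
    {"travel": [0,0,0.016],"angular": [0,0,0],"jaw": 1},
    {"travel": [0,0,0.019],"angular": [0,0,0],"jaw": 1},
    {"travel": [0,0,0.022],"angular": [0,0,0],"jaw": 1},
    {"travel": [0,0,0.0235],"angular": [0,0,0],"jaw": 1},
    {"travel": [0,0,0.025],"angular": [0,0,0],"jaw": 1},
    {"travel": [0,0,0.025],"angular": [0,0,0],"jaw": 1},
    {"travel": [0,0,0.025],"angular": [0,0,0],"jaw": 1},
  ],
)

```text
time_s: 6.83
tcp_pos: [0.3801, 0.2099, 0.0562]
eef_rot: [0.0, 0.966, 0.258, -0.0]
ft_force: [0.7, -0.1, 0.4]
width: 0.0006
```

```bash
python3 lid.py s9; python3 mv.py -0.057 0.070 0.055
```

```text
lid top -0.075 265 slope ang -0.0015 z at press 0.1264
lid top 0.03 222 slope ang -0.0027 z at press 0.1264
F [ 0.36 -0.37 -0.23] tau [ -0.  -29.3 -60.    0.1   0.   -0. ] tcp [0.3802 0.2099 0.0562]
target [0.3796 0.2098 0.055 ] travel [-0.0007 -0.0002  0.0016] ang [ 0.     -0.      0.0003] dist 0.001
now local -0.0565 0.0699 0.0562 F [ 0.36 -0.37 -0.23] w 0.0008 t 6.8833
```

View pics/s9.png

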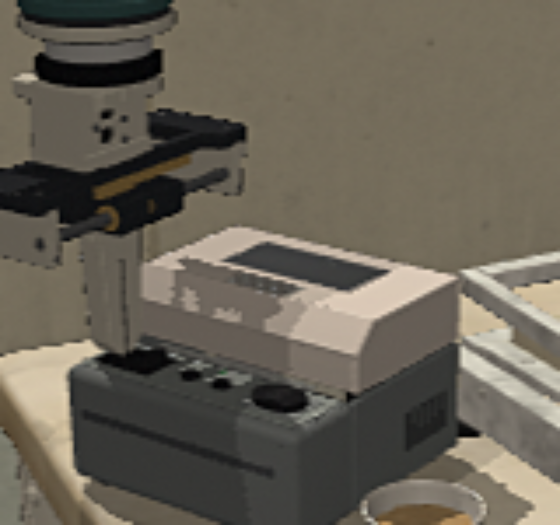

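The force is near zero with the tip at 0.0866, so the rocker has probably snapped over. I'll press about 2 mm more to the stop, lift, and check.

Emit:
step_arm(
  plan=[
    {"travel": [0,0,0.0015],"angular": [0,0,0],"jaw": 1},
    {"travel": [0,0,0.003],"angular": [0,0,0],"jaw": 1},
    {"travel": [0,0,0.003],"angular": [0,0,0],"jaw": 1},
  ],
)

```text
time_s: 7.13
tcp_pos: [0.3803, 0.21, 0.0545]
eef_rot: [-0.0, 0.966, 0.258, 0.0]
ft_force: [-2.8, -1.2, 8.3]
width: 0.0005
```

Emit:
step_arm(
  plan=[
    {"travel": [0,0,-0.02],"angular": [0,0,0],"jaw": 1},
    {"travel": [0,0,-0.06],"angular": [0,0,0],"jaw": 1},
    {"travel": [0,0,-0.1],"angular": [0,0,0],"jaw": 1},
    {"travel": [0,0,-0.14],"angular": [0,0,0],"jaw": 1},
    {"travel": [0,0.17,-0.15],"angular": [0,0,0],"jaw": 1},
    {"travel": [0,0.17,-0.15],"angular": [0,0,0],"jaw": 1},
    {"travel": [0,0.17,-0.15],"angular": [0,0,0],"jaw": 1},
    {"travel": [0,0.17,-0.15],"angular": [0,0,0],"jaw": 1},
    {"travel": [0,0.17,-0.15],"angular": [0,0,0],"jaw": 1},
  ],
)

```text
time_s: 7.88
tcp_pos: [0.4443, 0.0977, 0.1663]
eef_rot: [0.0, 0.967, 0.256, -0.0]
ft_force: [0.4, 1.4, 0.0]
width: 0.0007
```

```bash
python3 look.py w4; python3 lid.py s10; python3 - <<'E'
from h import *
l=np.load('w4loc.npy')
# wrist showed offset ~+.004,+.0017
for y in np.arange(.038,.08,.004):
    k=(abs(l[...,0]+.054)<.008)&(abs(l[...,1]-y)<.002)&(l[...,2]>.07)&(l[...,2]<.1)
    print(y.round(3),k.sum(),np.median(l[k][:,2]).round(4))
E
python3 mv.py -.057 -.056 .075
```

```text
[0.44430992 0.09766708 0.1662734 ] [0.4437151  0.09892909 0.16616578] 0.06431881223461514
[ 299   36   43   67 1946] local -0.0545 0.0561 z 0.0844
[312 127  16  17 215] local -0.0536 0.0129 z 0.0849
[312 160  16  16 200] local -0.0537 -0.0107 z 0.085
[ 303  202   33   44 1184] local -0.0539 -0.0545 z 0.088
lid top -0.075 257 slope ang -0.002 z at press 0.1264
lid top 0.03 222 slope ang -0.0031 z at press 0.1263
F [-0.63 -1.17 -0.11] tau [ -2.6 -30.7 -62.8  -0.    0.   -0.1] tcp [0.4434 0.0997 0.1662]
0.038 138 0.0836
0.042 159 0.0903
0.046 137 0.0903
0.05 138 0.0888
0.054 137 0.0875
0.058 138 0.0865
0.062 143 0.0861
0.066 152 0.0857
0.07 142 0.0854
0.074 137 0.0845
0.078 138 0.0832
target [0.4423 0.1004 0.075 ] travel [-0.0007 -0.0015  0.1216] ang [-0.0001  0.0001  0.0001] dist 0.091
now local -0.0564 -0.0572 0.1662 F [-0.63 -1.17 -0.11] w 0.0009 t 7.9833
```

View pics/w4.png

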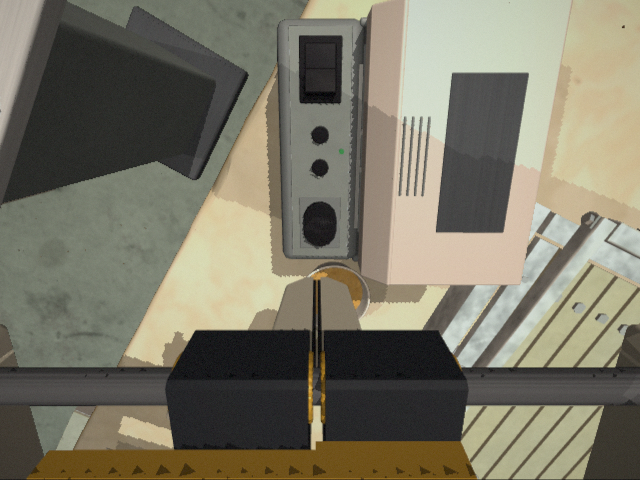

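View pics/s10.png

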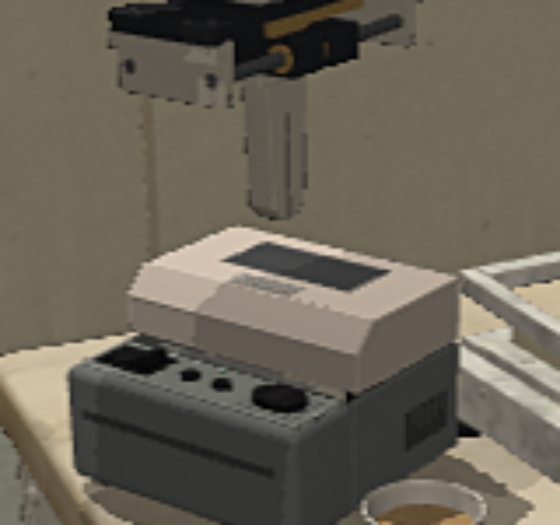

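The rocker is on: its right end is at 0.0903, its left at 0.085, and the green lamp at (341,151) is lit. The lid is still shut. Now the feed key.

Emit:
step_arm(
  plan=[
    {"travel": [-0.0007,-0.0015,0.05],"angular": [0,0,0],"jaw": 1},
    {"travel": [-0.0007,-0.0015,0.09],"angular": [0,0,0],"jaw": 1},
    {"travel": [-0.0007,-0.0015,0.12],"angular": [0,0,0],"jaw": 1},
    {"travel": [-0.0007,-0.0015,0.128],"angular": [0,0,0],"jaw": 1},
    {"travel": [-0.0007,-0.0015,0.128],"angular": [0,0,0],"jaw": 1},
    {"travel": [-0.0007,-0.0015,0.128],"angular": [0,0,0],"jaw": 1},
    {"travel": [-0.0007,-0.0015,0.128],"angular": [0,0,0],"jaw": 1},
    {"travel": [-0.0007,-0.0015,0.128],"angular": [0,0,0],"jaw": 1},
  ],
)

```text
time_s: 8.65
tcp_pos: [0.4433, 0.1005, 0.0721]
eef_rot: [0.0, 0.966, 0.258, 0.001]
ft_force: [-0.6, -0.5, 0.1]
width: 0.0007
```

```bash
python3 mv.py -.057 -.056 .0505;python3 lid.py s11;python3 mv.py -.057 -.056 .0505
```

```text
target [0.4423 0.1004 0.0505] travel [-0.0013 -0.0007  0.0288] ang [ 0.0002 -0.0007  0.0004] dist 0.022
now local -0.0561 -0.0565 0.0721 F [-0.61 -0.52  0.14] w 0.0007 t 8.65
lid top -0.075 260 slope ang 0.0003 z at press 0.1265
F [ 0.1   0.05 -0.03] tau [  0.2 -32.7 -60.4   0.1   0.1   0. ] tcp [0.4432 0.1004 0.0718]
target [0.4423 0.1004 0.0505] travel [-0.0011 -0.0008  0.0284] ang [ 0.0002 -0.0006  0.0004] dist 0.021
now local -0.0562 -0.0565 0.0718 F [ 0.1   0.05 -0.03] w 0.0006 t 8.7
```

View pics/s11.png

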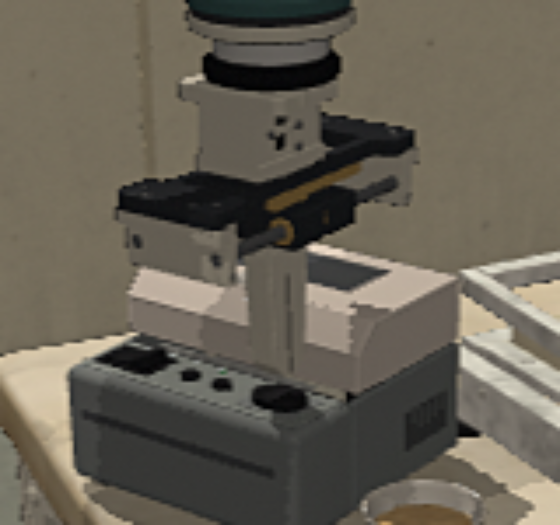

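The tip sits over the feed key at (280,395). I'll press.

Emit:
step_arm(
  plan=[
    {"travel": [0,0,0.01],"angular": [0,0,0],"jaw": 1},
    {"travel": [0,0,0.018],"angular": [0,0,0],"jaw": 1},
    {"travel": [0,0,0.021],"angular": [0,0,0],"jaw": 1},
    {"travel": [0,0,0.024],"angular": [0,0,0],"jaw": 1},
    {"travel": [0,0,0.0265],"angular": [0,0,0],"jaw": 1},
    {"travel": [0,0,0.0285],"angular": [0,0,0],"jaw": 1},
    {"travel": [0,0,0.0285],"angular": [0,0,0],"jaw": 1},
  ],
)

```text
time_s: 9.28
tcp_pos: [0.4428, 0.1001, 0.0522]
eef_rot: [0.0, 0.966, 0.258, 0.0]
ft_force: [-21.4, -4.2, 40.0]
width: 0.0006
```

```bash
python3 mv.py -.057 -.056 .0505
```

```text
target [0.4423 0.1004 0.0505] travel [-0.0003 -0.0008  0.0022] ang [ 0.0001 -0.0001  0.0003] dist 0.002
now local -0.0568 -0.0566 0.0522 F [-21.36  -4.16  39.99] w 0.0006 t 9.2833
```

Emit:
step_arm(
  plan=[
    {"travel": [0,0,-0.001],"angular": [0,0,0],"jaw": 1},
    {"travel": [0,0,-0.001],"angular": [0,0,0],"jaw": 1},
  ],
)

```text
time_s: 9.45
tcp_pos: [0.4428, 0.1, 0.0523]
eef_rot: [0.0, 0.966, 0.258, 0.0]
ft_force: [-17.8, -4.3, 34.2]
width: 0.0003
```

```bash
python3 mv.py -.057 -.056 .0505; python3 lid.py s12;python3 mv.py -.057 -.056 .0505
```

```text
target [0.4423 0.1004 0.0505] travel [-0.0003 -0.0008  0.0024] ang [ 0.0001 -0.0001  0.0003] dist 0.002
now local -0.0568 -0.0566 0.0523 F [-17.77  -4.26  34.2 ] w 0.0003 t 9.45
lid top -0.075 260 slope ang -0.0037 z at press 0.1264
F [-17.65  -4.39  32.99] tau [ -0.2 -19.  -48.4   0.2  -5.4   0. ] tcp [0.4427 0.1001 0.0523]
target [0.4423 0.1004 0.0505] travel [-0.0002 -0.0007  0.0024] ang [ 0.0001 -0.0001  0.0003] dist 0.002
now local -0.0568 -0.0566 0.0523 F [-17.65  -4.39  32.99] w 0.0003 t 9.5
```

View pics/s12.png

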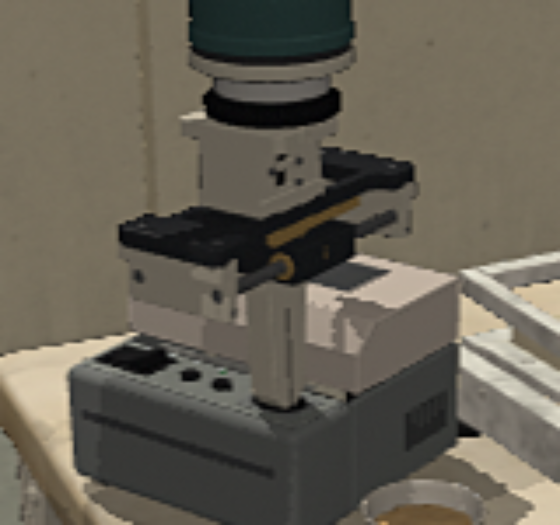

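The key is on its stop with the finger in the middle of the oval (280,403). I'll ease the force and hold.

Emit:
step_arm(
  plan=[
    {"travel": [0,0,-0.001],"angular": [0,0,0],"jaw": 1},
    {"travel": [0,0,-0.002],"angular": [0,0,0],"jaw": 1},
    {"travel": [0,0,-0.002],"angular": [0,0,0],"jaw": 1},
    {"travel": [0,0,-0.002],"angular": [0,0,0],"jaw": 1},
    {"travel": [0,0,-0.002],"angular": [0,0,0],"jaw": 1},
    {"travel": [0,0,-0.002],"angular": [0,0,0],"jaw": 1},
    {"travel": [0,0,-0.002],"angular": [0,0,0],"jaw": 1},
    {"travel": [0,0,-0.002],"angular": [0,0,0],"jaw": 1},
    {"travel": [0,0,-0.002],"angular": [0,0,0],"jaw": 1},
    {"travel": [0,0,-0.002],"angular": [0,0,0],"jaw": 1},
  ],
)

```text
time_s: 10.33
tcp_pos: [0.4427, 0.1001, 0.0526]
eef_rot: [0.0, 0.966, 0.258, -0.0]
ft_force: [-9.0, -2.4, 19.1]
width: 0.0006
```

Emit:
step_arm(
  plan=[
    {"travel": [0,0,0],"angular": [0,0,0],"jaw": 1},
    {"travel": [0,0,0],"angular": [0,0,0],"jaw": 1},
    {"travel": [0,0,0],"angular": [0,0,0],"jaw": 1},
    {"travel": [0,0,0],"angular": [0,0,0],"jaw": 1},
    {"travel": [0,0,0],"angular": [0,0,0],"jaw": 1},
    {"travel": [0,0,0],"angular": [0,0,0],"jaw": 1},
    {"travel": [0,0,0],"angular": [0,0,0],"jaw": 1},
    {"travel": [0,0,0],"angular": [0,0,0],"jaw": 1},
    {"travel": [0,0,0],"angular": [0,0,0],"jaw": 1},
    {"travel": [0,0,0],"angular": [0,0,0],"jaw": 1},
  ],
)

```text
time_s: 11.17
tcp_pos: [0.4426, 0.1001, 0.0526]
eef_rot: [0.0, 0.966, 0.258, -0.0]
ft_force: [-10.0, -2.1, 18.3]
width: 0.0005
```

Emit:
step_arm(
  plan=[
    {"travel": [0,0,0],"angular": [0,0,0],"jaw": 1},
    {"travel": [0,0,0],"angular": [0,0,0],"jaw": 1},
    {"travel": [0,0,0],"angular": [0,0,0],"jaw": 1},
    {"travel": [0,0,0],"angular": [0,0,0],"jaw": 1},
    {"travel": [0,0,-0.01],"angular": [0,0,0],"jaw": 1},
    {"travel": [0,0,-0.05],"angular": [0,0,0],"jaw": 1},
    {"travel": [0,0,-0.1],"angular": [0,0,0],"jaw": 1},
    {"travel": [0,0,-0.15],"angular": [0,0,0],"jaw": 1},
    {"travel": [0,0,-0.15],"angular": [0,0,0],"jaw": 1},
    {"travel": [0,0,-0.15],"angular": [0,0,0],"jaw": 1},
  ],
)

```text
time_s: 12.0
tcp_pos: [0.4435, 0.1002, 0.1656]
eef_rot: [0.0, 0.966, 0.258, 0.002]
ft_force: [0.9, -0.5, -1.4]
width: 0.0004
```

```bash
python3 look.py w5; python3 lid.py s13; python3 - <<'E'
from h import *
from rig import imaging
l=np.load('w5loc.npy')
for y in (.046,.07):
    k=(abs(l[...,0]+.054)<.008)&(abs(l[...,1]-y)<.003)&(l[...,2]>.07)&(l[...,2]<.1);print(y,np.median(l[k][:,2]).round(4))
im,d=imaging.snapshot('side');cv2.imwrite('pics/sf.png',im[:,:,::-1])
E
```

```text
[0.44345279 0.10021933 0.16561958] [0.44273109 0.10011907 0.1637848 ] 0.05679054838907894
[ 299   40   42   67 1949] local -0.0546 0.0563 z 0.0844
[311 130  16  17 212] local -0.0537 0.013 z 0.085
[311 163  16  17 199] local -0.0537 -0.0107 z 0.085
[ 302  205   33   45 1077] local -0.0541 -0.0544 z 0.088
lid top -0.075 253 slope ang -0.0006 z at press 0.1264
lid top 0.03 219 slope ang -0.0005 z at press 0.1265
F [-0.46 -1.01 -0.52] tau [  0.  -33.1 -64.8   0.1   0.1   0. ] tcp [0.4423 0.1    0.1628]
0.046 0.0903
0.07 0.0854
```

View pics/w5.png

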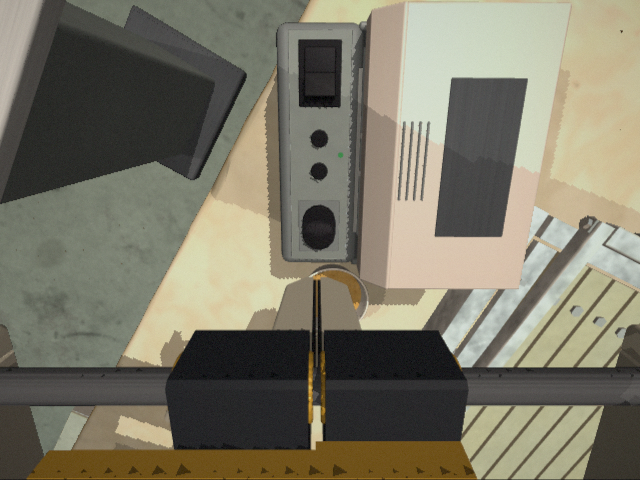

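View pics/sf.png

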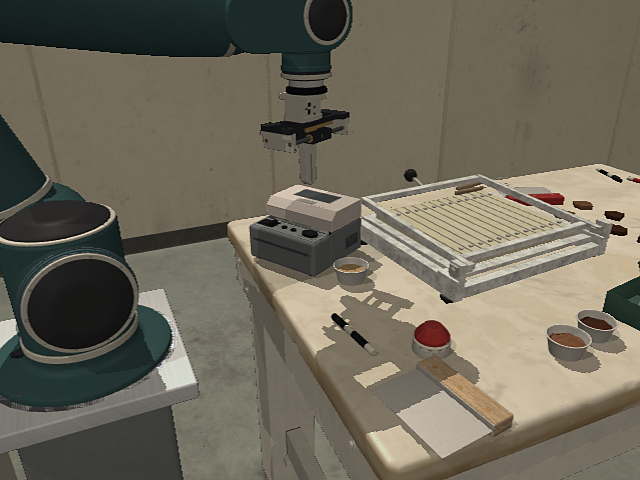

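The lid is shut, the rocker is on, the feed key is back up at 0.088, the round keys are up at 0.085, and the cup, marker and timer haven't moved. The tool is clear of everything.

```bash
python3 -c "
from rig import r
print(r.finish_job())"
```

```text
the job is handed in; nothing more can be done
None
```

I did the three steps in the order asked and handed the job in at about 12 s, with the tool raised clear of the printer. The hand-in gave no verdict.

- **Lid:** pushed down through the catch with closed fingers. It lies flat (slope about 0, top at 0.126 m) and stayed shut after I lifted off.
- **Rocker:** left end pressed down. It reads 0.085 m on the left and 0.090 m on the right, so it is on, and a green lamp is visible on the deck.
- **Feed key:** held on its stop for about 2.2 s, with 18–40 N read at the wrist, then released. It is back up at 0.088 m.
- **Not touched:** the round keys are at their normal height, and the cup, marker and timer look unmoved in the last side picture.

**Checks that disagreed:**
- **Fingertip height:** the real fingertips sit about 30 mm above the reported TCP. I saw this in the side camera's depth and confirmed it by contact with the shut lid, then allowed for it. My first approach to the lid stopped short because of it.
- **Wrist camera:** it placed the printer about 4 mm off from the top and side cameras, so I used the top and side position.
- **Feed key force:** the first press peaked at 40 N vertical and about 21 N sideways at the wrist. I eased it to about 18 N for the rest of the hold. The 40 N limit applies to the arm and gripper body. As far as the pictures show, only the fingertips touched the key.

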